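# Clamp a row of bonded sample pucks in the screw press

### The arm

A 6-joint arm with a two-finger parallel gripper is mounted at the origin on the work surface. World frame = base frame: x ahead of the robot, y to its left, z up, the work surface at z = 0. Lengths are in mm, angles in rad, forces in N, time in s.
With the tool pointing down it reaches from about 400 to 825 mm from the base axis. Payload 7 kg.
Tool frame: the origin (TCP) lies at the very end of the fingers, on their centre line; the grasp point (between the pads) lies 19 mm behind it; z points along the fingers, y is the direction in which the jaws open and shut (so a half turn about z gives the same grasp; the last joint's range is limited). The gripper opens to 88 mm and grips with 3 to 60 N. Pads are 19 mm wide; open, the fingers measure 130 mm over their backs; the gripper's body (78 mm by 193 mm) begins 47 mm behind the grasp point.
Start: joints at [1.393, 0.359, 0.012, 0, -1.224, -0.288], TCP at [303.172, 603.06, 202.261] pointing down, gripper open.
Joint ranges: [-3.07, 3.07], [-1.43, 2.12], [-1.02, 1.25], [-3.03, 1.67], [-3.05, -0], [-3.03, 3.03]. Speed limits (rad/s): [2.39, 2.39, 3.01, 3.14, 3.14, 3.14].

### API

Orientations are given as a unit quaternion [x, y, z, w].
In Python, from plant import bot gives the robot as it stands. Calls block until the motion is done:
- bot.move_ptp(position, orientation): joint-space move of the TCP to a pose.
- bot.line_to(position, velocity=150, ori=None): straight line of the TCP; ori=None keeps the orientation; velocity is the mean speed in mm/s.
- bot.move_joints(angles): joint-space move.
- bot.move_gripper(opening, force=None): finger opening in mm; force is the grip in N (None keeps the last); returns when the fingers have stopped.
- bot.pause(seconds).
- bot.solve_ik(position, orientation): joint angles nearest the present ones, or None.
- bot.read_state(): the state.
- bot.camera(name): name is "scene" or "top" or "wrist"; returns the picture (384x512x3 uint8, red, green, blue); there is no depth.
- bot.get_calibration(name): a dict with "fx", "fy", "cx", "cy" (pixels), "view" (4x4, takes a point from world to camera coordinates); the wrist camera has in their place "T_tool_cam" (4x4, takes a point from camera to tool coordinates, whose origin is the TCP and whose axes are the flange's). Camera axes: x right, y up, looking along -z (the intrinsics and any distortion apply to the point x, -y, -z); pixel columns grow to the right and rows downward; lengths in mm; the calibration is good to about 2 mm. A picture is of the moment at which its call begins: read the wrist's pose just before it. get_calibration takes no time and is no camera call.
A pose or a line that the arm cannot do raises bot.Unreachable and nothing moves.
- bot.close_job(): hands the job in, once; it reports no verdict.
The state is a dict: "t": time; "joint_pos": joint angles; "qvel": joint speeds; "tau": joint torques, N m; "tcp_pos": TCP position; "eef_rot": TCP orientation; "contact_force": force on the tool from outside, world axes, zero at the start; "moment": the same for the moment, N m; "width": finger opening in mm.
Only numpy, scipy, OpenCV 4.12 (cv2) and the standard library are available. Lean on these libraries where they do the work, as an engineer would, in place of code of your own. Each camera call takes 0.05 s, during which the arm holds its last target. There are 200 camera calls.

### The job

Three freshly bonded sample pucks stand on the deck of the small bench screw press. Slide them together with the straightedge, not with the fingers, until all three stand in a row against the stop bar under the press foot, then draw the straightedge back clear of the foot, set it down flat and let go of it. Then turn the crank clockwise until the foot just touches the pucks and add a further half turn, no more, and leave them clamped like that without disturbing the other things on the bench.

Things in the scene. Friction and masses are not known exactly. Their poses are not given: they have to be found in the camera images.
- press: Bench screw press, fixed; place and heading vary. Origin on the table under the vertical screw axis. Steel deck 14 mm thick, press x -100 to +100, y -80 to +230 mm; pucks are fed along it towards -y. Two 16 mm columns at x = +-85 mm, y = 0 carry a grey crosshead (200 x 50 mm, z 104 to 126 mm). The crank turns above it, sweeping a 70 mm radius.
- deck_mid (a point): Point on the top face of the deck (14 mm above the table) on the screw axis; axes as the press. The stop bar, 150 mm along x and 12 mm high above the deck, has its face towards the pucks at y = -15 mm, so a puck standing against it has its centre at y = 0.
- foot_face (a point): Centre of the flat underside of the press foot, an aluminium plate 130 mm (press x) by 70 mm (press y), 12 mm thick, hanging on three springs under the grey carriage. It is 35 mm above the deck when the crank reads 0 and goes down 12 mm per full turn; it meets the 24 mm pucks at a crank reading of about 5.76 rad.
- foot (a joint): How far the foot is pushed up on its springs towards the carriage, m: 0 while it hangs free; once it rests on the pucks it grows 12 mm per further turn of the crank, so a half turn past contact reads 0.006. Springs: 30 N at first touch, 60 N at 6 mm. Beyond 0.010 the pucks are over-pressed.
- crank (a joint): Crank angle, rad: grows clockwise seen from above, which lowers the foot; starts between 0 and 2.5. At angle a the knob lies, in the press frame, in direction (cos a, -sin a) from the screw axis. The crank keeps its height and stays where it is left; turning it takes 3 to 6 N at the knob. It stops at 14 rad.
- knob_mid (a point): Middle of the crank's upright white knob: 22 mm diameter, 46 mm tall, foot 149 mm and top 195 mm above the table, this point at 177 mm; 55 mm from the screw axis. The knob spins freely on its pin, so it can be held without turning the wrist. The crank bar under it is 20 mm wide, its top at 148 mm.
- straightedge: T-shaped aluminium pusher lying on the table, 0.2 kg, z up. Origin on its underside below the grip: an upright grey block 18 mm (x) by 40 mm (y) by 55 mm tall, to be pinched across its x. A flat tail, 10 mm high, 18 mm wide, runs towards its -y to the blade, a straight bar 130 mm along x, 8 mm thick, 18 mm high, at y = -106 to -114 mm.
- blade (a point): Middle of the blade's pushing face (at y = -114 mm, 9 mm above the underside of the straightedge); axes as the straightedge, the face looks to its -y.
- puck1: Sample puck, dark resin cylinder 30 mm diameter, 24 mm tall, with a steel face on top; origin at the centre of its underside. Stands loose on the deck, in its own lane near press x = -40 mm, 65 to 145 mm from the screw axis at the start (press y).
- puck2: Sample puck, dark resin cylinder 30 mm diameter, 24 mm tall, with a steel face on top; origin at the centre of its underside. Stands loose on the deck, in its own lane near press x = 0, 65 to 145 mm from the screw axis at the start (press y).
- puck3: Sample puck, dark resin cylinder 30 mm diameter, 24 mm tall, with a steel face on top; origin at the centre of its underside. Stands loose on the deck, in its own lane near press x = +40 mm, 65 to 145 mm from the screw axis at the start (press y).
- reagent_bottle: Bystander, leave alone: amber glass bottle, 64 mm diameter, 120 mm tall, beside the deck. Origin at its underside.
- beaker: Bystander, leave alone: empty glass beaker, 60 mm diameter, 75 mm tall, beside the deck. Origin at its underside.
- cream_jar: Bystander, leave alone: white jar, 54 mm diameter, 55 mm tall, beside the press. Origin at its underside.
- screwdriver: Bystander, leave alone: screwdriver, 150 mm long, lying beside the press. Origin at its underside.
- weighing_jar: Bystander, leave alone: small glass jar with steel cap, 40 mm diameter, 45 mm tall, about 130 mm to one side of the straightedge's grip. Origin at its underside.
- dish: Bystander, leave alone: white porcelain dish, 70 mm diameter, 18 mm high, about 150 mm to the other side of the straightedge's grip. Origin at its underside.
Not all that is in view belongs to the job. Of the things that look like the straightedge, the smaller one is meant.

How it is judged (in metres and radians):
On the way, in this order (a step that is already met when the one before it is completed fails the run):
1. with the straightedge, the three pucks stand in a row against the stop bar under the foot (y of puck1 in the frame of deck_mid between -0.008 and 0.008 m and x of puck1 in the frame of deck_mid between -0.053 and 0.053 m and angle between each of puck1, puck2, puck3's own z axis and vertical below 0.1 rad and y of puck2 in the frame of deck_mid between -0.008 and 0.008 m and x of puck2 in the frame of deck_mid between -0.053 and 0.053 m and y of puck3 in the frame of deck_mid between -0.008 and 0.008 m and x of puck3 in the frame of deck_mid between -0.053 and 0.053 m), for 0.2 s.
2. the straightedge is clear of the foot and let go, the foot not yet touching the pucks (all of step 1 and horizontal distance between blade and deck_mid above 0.05 m and contact force between the fingers and straightedge below 0.1 N and value of joint foot below 0.001 m and linear speed of straightedge below 0.02 m/s), for 0.1 s.
3. the foot is wound down onto the pucks (all of step 1 and value of joint foot above 0.001 m), for 0.05 s.
At the end, for the whole second after the job is handed in: Pucks upright under the foot, centres within 8 mm of touching the stop bar and 53 mm of the screw axis along it; foot pushed up 4 to 8 mm on its springs (half a turn past contact, give or take a sixth); straightedge at rest, flat, blade face over 50 mm from the screw axis (all of step 1 and value of joint foot between 0.004 and 0.008 m and horizontal distance between blade and deck_mid above 0.05 m and height (world z) of straightedge below 0.03 m and angle between straightedge's own z axis and vertical below 0.15 rad and linear speed of straightedge below 0.01 m/s).
It fails at once if the pucks are over-pressed: foot pushed up more than 10 mm (0.83 turn past contact) (value of joint foot above 0.01 m).
It fails at once if the fingers touch a puck (contact force between the fingers and puck1 above 0.5 N or contact force between the fingers and puck2 above 0.5 N or contact force between the fingers and puck3 above 0.5 N).
It fails at once if a puck is tipped over (angle between any of puck1, puck2, puck3's own z axis and vertical above 0.6 rad).
It fails at once if another thing on the bench is moved more than 30 mm (distance of any of reagent_bottle, beaker, cream_jar, screwdriver, weighing_jar, dish from where it was at the start of the episode above 0.03 m).
It also fails if it takes over 64 s, if anything falls off the work surface, if the arm or the gripper's body presses on something with over 40 N, if the wrist force passes 120 N, or if a joint passes its speed limit or range.

## Working session

There is one attempt and no reset: what is moved stays moved. The work goes in short steps, each a Python script; the robot and the scene stay as the last script left them, time stands still between calls to the robot, and variables do not carry over. Pictures are saved under pics/ and viewed, about 8 in all and at most 12, crops included, and the job is handed in when it is done.

```bash
ls; mkdir -p pics
python3 - <<'E'
from plant import bot
import cv2,numpy as np
for n in("top","scene"):
    im=bot.camera(n); cv2.imwrite(f"pics/{n}0.png",cv2.resize(im[...,::-1],(800,600),interpolation=cv2.INTER_CUBIC)); np.save(f"pics/{n}0.npy",im)
    print(n,bot.get_calibration(n))
print(bot.get_calibration("wrist")); print(bot.read_state())
E
```

```text
pics
top {'fx': 455.26612958771534, 'fy': 455.26612958771534, 'cx': 261.43708713971165, 'cy': 198.10374799184385, 'view': array([[ 1.27476336e-02, -9.99908275e-01,  4.57591552e-03,
         5.04078297e+01],
       [ 9.90510656e-01,  1.32538467e-02,  1.36795381e-01,
        -5.54872641e+02],
       [-1.36843482e-01,  2.78867569e-03,  9.90588757e-01,
        -1.28942809e+03],
       [ 0.00000000e+00,  0.00000000e+00,  0.00000000e+00,
         1.00000000e+00]])}
scene {'fx': 415.2898602946704, 'fy': 415.2898602946704, 'cx': 256.23851221209713, 'cy': 192.94032584866756, 'view': array([[-8.71399867e-01,  4.90227577e-01,  1.84172313e-02,
         4.42754615e+02],
       [-3.15929776e-01, -5.89507540e-01,  7.43417270e-01,
         1.07839094e+02],
       [ 3.75300744e-01,  6.41995158e-01,  6.68574281e-01,
        -1.44065413e+03],
       [ 0.00000000e+00,  0.00000000e+00,  0.00000000e+00,
         1.00000000e+00]])}
{'fx': 323.180337342998, 'fy': 323.180337342998, 'cx': 251.00574159520573, 'cy': 200.76722141536405, 'T_tool_cam': array([[ 7.00264423e-04,  9.69863611e-01,  2.43647464e-01,
   
[... 249 characters left out ...]
0,
         1.00000000e+00]])}
{'t': 0.1, 'joint_pos': array([ 1.39308468e+00,  3.59327586e-01,  1.11399854e-02, -3.19433663e-04,
       -1.22410687e+00, -2.88116429e-01]), 'qvel': array([ 0.00134117, -0.00218948,  0.00362732,  0.00128351, -0.00106366,
       -0.00133573]), 'tau': array([-1.24008424e-03, -5.84164596e+01,  2.93750918e+01,  7.01545671e+00,
        1.02001536e-02, -3.89259458e-05]), 'tcp_pos': array([302.98361816, 602.63675735, 201.40190887]), 'eef_rot': array([ 9.72985090e-01, -2.30866697e-01, -1.08615219e-04,  7.56214531e-04]), 'contact_force': array([ 0.43319445, -0.05748425, -0.3865625 ]), 'moment': array([ 0.00910781, -0.0064421 ,  0.01381683]), 'width': 88.27233458480337}
```

View pics/top0.png

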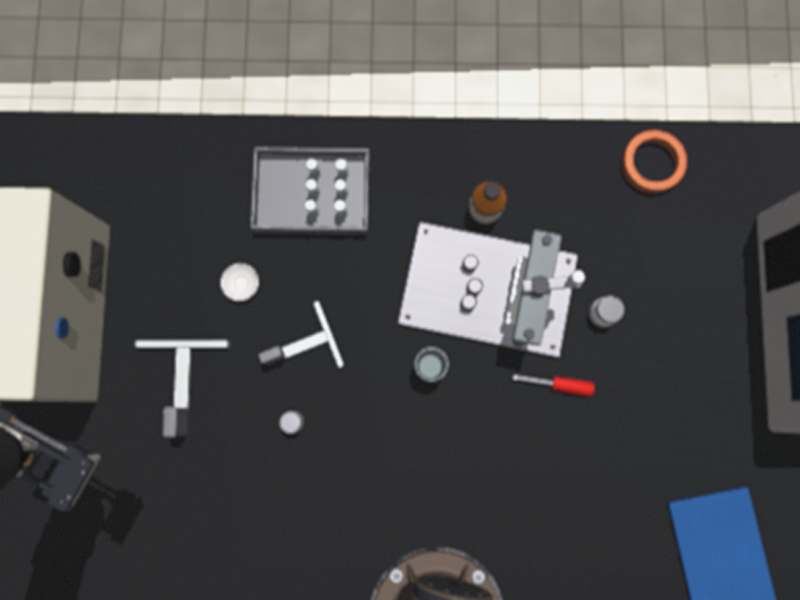

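View pics/scene0.png

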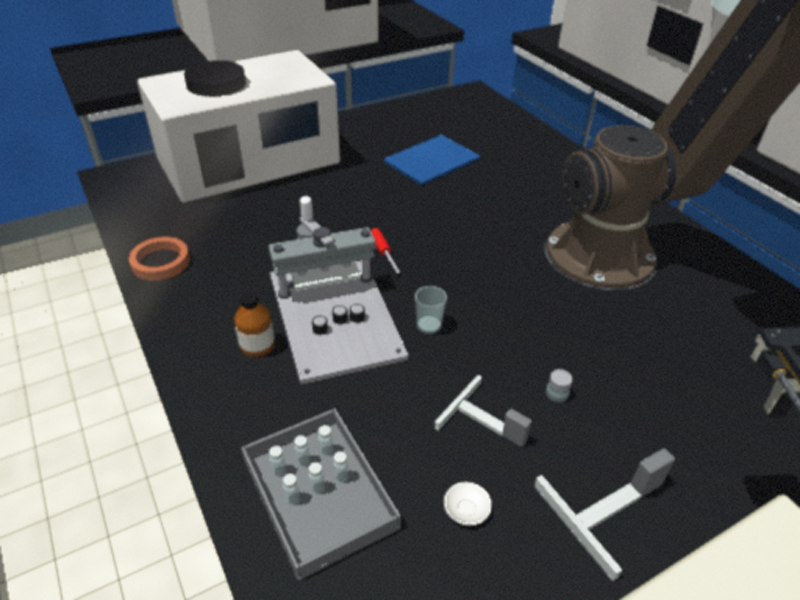

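```bash
cat > h.py <<'E'
from plant import bot
import cv2,numpy as np
from scipy.spatial.transform import Rotation as R
def ray(cal,uv,z,V=None):
    """pixels (N,2) -> world points on plane z"""
    uv=np.atleast_2d(uv).astype(float); V=cal['view'] if V is None else V
    d=np.c_[(uv[:,0]-cal['cx'])/cal['fx'],-(uv[:,1]-cal['cy'])/cal['fy'],-np.ones(len(uv))]@V[:3,:3]
    o=-V[:3,:3].T@V[:3,3]
    return o+d*((z-o[2])/d[:,2])[:,None]
def wview():
    s=bot.read_state(); T=np.eye(4); T[:3,:3]=R.from_quat(s['eef_rot']).as_matrix(); T[:3,3]=s['tcp_pos']
    im=bot.camera('wrist'); c=bot.get_calibration('wrist'); return im,c,np.linalg.inv(T@c['T_tool_cam'])
def down(th):
    """tool down, tool x axis along world heading th (tool y = th-90deg)"""
    c,s=np.cos(th),np.sin(th)
    return R.from_matrix(np.array([[c,s,0],[s,-c,0],[0,0,-1]])).as_quat()
E
python3 - <<'E'
from h import *
im=np.load('pics/top0.npy'); cal=bot.get_calibration('top')
hsv=cv2.cvtColor(im,cv2.COLOR_RGB2HSV)
for lo in (110,140):
  m=((hsv[...,2]>lo)&(hsv[...,1]<70)).astype(np.uint8); m[:90]=0
  n,l,st,ce=cv2.connectedComponentsWithStats(m)
  for i in range(1,n):
    if st[i,4]<25: continue
    p=np.argwhere(l==i)[:,::-1].astype(np.float32)
    z=9 if st[i,4]<500 else 14
    r=cv2.minAreaRect(ray(cal,p,z)[:,:2].astype(np.float32))
    print(lo,st[i],ce[i].round(1),np.round(r[0],1),np.round(r[1],1),round(r[2],1))
big=im[100:260,60:400,::-1]
cv2.imwrite('pics/crop1.png',cv2.resize(big,(800,376),interpolation=cv2.INTER_CUBIC))
E
```

```text
110 [ 161   95   75   52 3104] [198.6 123. ] [793.5 253. ] [160.3 224.6] 0.8
110 [   0  120   34  136 3871] [ 13.9 182.9] [585.3 785.2] [412.1  99.5] 5.2
110 [ 255  142  120   87 6922] [312.8 183.2] [ 613.5 -106.3] [333.9 233.3] 78.9
110 [141 168  25  25 481] [152.9 180.1] [608.7 382.8] [73.6 71.4] 46.4
110 [379 189  20  18 249] [389.4 197.1] [ 567.8 -324. ] [56.8 48.4] 54.3
110 [166 192  54  43 519] [196.8 218.4] [477.2 242.5] [122.9 153.2] 45.7
110 [ 86 217  60  62 866] [114.8 237.3] [406.9 485.5] [177.2 173.8] 0.8
110 [266 227  20  17 223] [274.6 234.9] [449.   14.7] [47.1 56. ] 0.7
110 [328 240  26   7  75] [340.4 242.7] [ 428.9 -176.9] [75.1  8.2] 81.3
110 [179 263  14  14 159] [185.5 269.7] [345.2 276.2] [37.4 38.1] 0.7
110 [  0 271  15  11  48] [  7.9 276.1] [322.1 793.2] [49.6  9.4] 55.7
110 [ 12 271  19  11  25] [ 21.2 276.2] [320.6 752.9] [61.3  4.2] 63.3
110 [261 354  37  14 331] [279.7 360.2] [94.   1.8] [102.3  34.4] 88.6
110 [242 361  18  23 210] [250.9 372.9] [59.1 78.7] [29.1 75.5] 61.3
110 [299 361  20  20 133] [306.5 369.8] [ 65.9 -83.5] [65.3 25.4] 61.7
140 [ 165  
[... 383 characters left out ...]
90  16  16 196] [390.4 197.4] [ 565.1 -327.6] [44.8 45.5] 88.6
140 [181 193  39  42 391] [201.5 216.9] [494.4 249.6] [132.8  97.1] 22.6
140 [ 87 218  59  60 694] [114.9 237.6] [406.9 484.1] [171.4 170.9] 0.8
140 [167 223  12   8  56] [172.5 226.4] [470.3 319.1] [13.3 35.3] 22.8
140 [269 228  13  14 149] [274.8 234.3] [450.4  16.2] [38.3 35.4] 0.6
140 [329 240  25   6  54] [340.2 242.5] [ 429.2 -178.2] [71.7  6.7] 82.6
140 [179 264  13  13 131] [185.4 269.9] [343.7 277.5] [34.6 35. ] 0.7
140 [  5 274   9   7  25] [  9.7 277.1] [317.2 787.4] [29.5  7.5] 65.2
140 [249 364   9   9  64] [253.3 368.1] [71.9 75.3] [21.8 22.7] 0.7
140 [302 365   8   9  58] [305.6 368.9] [ 70.9 -73.6] [21.8 19.9] 0.0
```

View pics/crop1.png

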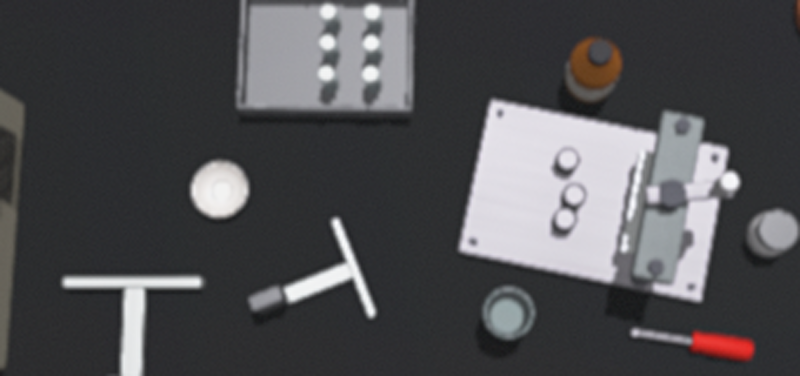

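Run:
```python
from h import *
im=np.load('pics/top0.npy'); cal=bot.get_calibration('top')
hsv=cv2.cvtColor(im,cv2.COLOR_RGB2HSV)
m=((hsv[...,2]>140)&(hsv[...,1]<70)).astype(np.uint8); m[:90]=0
n,l,st,ce=cv2.connectedComponentsWithStats(m)
i=l[160,275]; p=ray(cal,np.argwhere(l==i)[:,::-1],14)[:,:2].astype(np.float32)
r=cv2.minAreaRect(p); a=np.deg2rad(r[2]); 
ux=np.array([np.sin(a),-np.cos(a)]);uy=np.array([np.cos(a),np.sin(a)])
ymax=np.percentile(p@uy,99.8)+1; xs=p@ux; xc=(xs.min()+xs.max())/2
O=ux*xc+uy*(ymax-230); print('press',O,r[2],np.ptp(xs))
for q in [(301.4,168),(304,182.9),(300.1,193.1)]:
    w=ray(cal,q,38)[0,:2]-O; print('puck',w@ux,w@uy)
for nm,q,z in [('knob',(370,177.3),195),('hub',(345.6,182.5),150),('bottle',(311.5,128),60),('beaker',(276,233),20),('jar',(389,197),55),('dot',(272,148),14)]:
    w=ray(cal,q,z)[0,:2]; print(nm,w,(w-O)@ux,(w-O)@uy)
# straightedge
i=l[217,201]; i=i if i else [k for k in range(1,n) if abs(ce[k][0]-201.5)<1 and abs(ce[k][1]-216.9)<1][0]
pix=np.argwhere(l==i)[:,::-1]
b=cv2.minAreaRect(ray(cal,pix,18)[:,:2].astype(np.float32)); print(b)
box=cv2.boxPoints(b); print(box)
# grip dark-grey 
g=((hsv[...,2]>60)&(hsv[...,2]<140)).astype(np.uint8); g[:,:150]=0;g[:,190:]=0;g[:205]=0;g[245:]=0
n2,l2,s2,c2=cv2.connectedComponentsWithStats(g); k=1+s2[1:,4].argmax(); print(s2[k],c2[k],ray(cal,c2[k],50))
```

```text
press [ 587.18499119 -165.63377598] 78.96050262451172 201.00692855116978
puck 36.49097771216507 115.92210286585328
puck -5.607336336877456 99.9098764305688
puck -37.605085638215044 105.28090070199096
knob [ 590.56005624 -222.02594482] 14.110901626264763 -54.702378611872824
hub [ 583.96726277 -167.23781146] -2.851035926234615 -2.190502265322933
bottle [760.4871889  -86.35631519] 154.91481671622702 110.99534710959148
beaker [454.18774767  13.69142882] -164.87438691239353 150.53980337470387
jar [ 559.95261503 -309.96775752] 0.909433050876128 -146.8777500808181
dot [710.40228497  27.6815919 ] 83.92009114046925 213.33248990551746
((493.53839111328125, 248.38720703125), (131.912841796875, 96.4616928100586), 22.619457244873047)
[[414.10535 267.54068]
 [451.20535 178.49889]
 [572.97144 229.23373]
 [535.87146 318.2755 ]]
[165 217  25  16 102] [175.66666667 225.71568627] [[469.43741526 302.18449546  50.        ]]
```

Run:
```python
from h import *
for th in (112.6,-67.4,79,-101):
    for p in ([468,307,200],[587+280*.191,-166+280*.98,40],[583,-112,175]):
        j=bot.solve_ik(p,down(np.deg2rad(th))); print(th,p,None if j is None else np.round(j,2))
bot.move_ptp([468,307,200],down(np.deg2rad(112.6)))
bot.pause(.2)
im,c,V=wview(); np.save('pics/w1.npy',im); np.save('pics/w1V.npy',V)
cv2.imwrite('pics/w1.png',im[...,::-1])
```

```text
112.6 [468, 307, 200] [ 0.93  0.17 -0.25  0.   -1.15  2.61]
112.6 [640.48, 108.39999999999998, 40] None
112.6 [583, -112, 175] [ 0.14  0.25 -0.21  0.   -1.11 -2.89]
-67.4 [468, 307, 200] [ 0.93  0.17 -0.25  0.   -1.15 -0.54]
-67.4 [640.48, 108.39999999999998, 40] [ 0.47  0.46 -0.24  0.   -0.88 -0.07]
-67.4 [583, -112, 175] [ 0.14  0.25 -0.21  0.   -1.11  0.26]
79 [468, 307, 200] [ 0.93  0.17 -0.25  0.   -1.15  2.02]
79 [640.48, 108.39999999999998, 40] [ 0.47  0.46 -0.24  0.   -0.88  2.48]
79 [583, -112, 175] [ 0.14  0.25 -0.21  0.   -1.11  2.81]
-101 [468, 307, 200] [ 0.93  0.17 -0.25  0.   -1.15 -1.12]
-101 [640.48, 108.39999999999998, 40] [ 0.47  0.46 -0.24  0.   -0.88 -0.66]
-101 [583, -112, 175] [ 0.14  0.25 -0.21  0.   -1.11 -0.33]
```

View pics/w1.png

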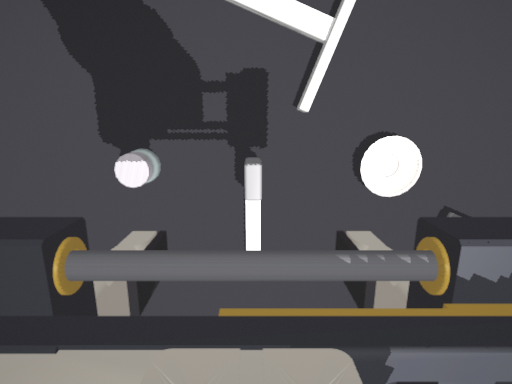

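Run:
```python
from h import *
im=np.load('pics/w1.npy'); V=np.load('pics/w1V.npy'); c=bot.get_calibration('wrist')
q=ray(c,[(245,164),(261,164),(245,199),(261,199)],55,V); print(q.round(1),q.mean(0))
t=np.deg2rad(112.6); y=np.array([np.cos(t),np.sin(t)]); d=q.mean(0)[:2]-[468.3,309.1]; print('along y',d@y,'along x',d@[y[1],-y[0]])
print((q[1]-q[0]),(q[2]-q[0]))
```

```text
[[454.1 323.9  55. ]
 [469.  330.1  55. ]
 [468.  290.1  55. ]
 [483.3 296.5  55. ]] [468.58165131 310.15351924  55.        ]
along y 0.8643824413837713 along x 0.6648858827377145
[14.93917347  6.23195892  0.        ] [ 13.88547363 -33.71240742   0.        ]
```

```bash
cat >> h.py <<'E'
O=np.array([587.2,-165.6]); A=np.deg2rad(78.96); uy=np.array([np.cos(A),np.sin(A)]); ux=np.array([uy[1],-uy[0]])
def P(x,y,z): return np.r_[O+x*ux+y*uy,z]
def st(tag=''):
    s=bot.read_state(); d=s['tcp_pos'][:2]-O
    print(tag,'t%.1f'%s['t'],'press xy',(d@ux).round(1),(d@uy).round(1),'z',s['tcp_pos'][2].round(1),'F',s['contact_force'].round(1),'w',s['width'].round(1)); return s
E
python3 - <<'E'
from h import *
bot.line_to([468.5,309.8,60],250); bot.line_to([468.5,309.8,22],120); st('pre')
bot.move_gripper(10,60); st('grip')
bot.line_to([468.5,309.8,105],150); st('lift')
bot.line_to(P(0,340,105),200,ori=down(A)); st()
bot.line_to(P(0,262,105),150); st()
bot.line_to(P(0,262,45),100); bot.pause(.2); st('low')
for n in("top","scene"):
    im=bot.camera(n); np.save(f"pics/{n}1.npy",im)
    if n=='scene': cv2.imwrite('pics/scene1.png',cv2.resize(im[100:300,120:387,::-1],(800,600),interpolation=cv2.INTER_CUBIC))
    else: cv2.imwrite('pics/top1.png',cv2.resize(im[130:250,180:400,::-1],(800,436),interpolation=cv2.INTER_CUBIC))
E
```

```text
Traceback (most recent call last):
  File "h.py", line 21, in st
    print(tag,'t%.1f'%s['t'],'press xy',(d@ux).round(1),(d@uy).round(1),'z',s['tcp_pos'][2].round(1),'F',s['contact_force'].round(1),'w',s['width'].round(1)); return s
                                                                                                                                         ^^^^^^^^^^^^^^^^
AttributeError: 'float' object has no attribute 'round'
```

```bash
sed -i "s/s\['width'\].round(1)/round(float(s['width']),1)/" h.py
python3 - <<'E'
from h import *
st('pre')
bot.move_gripper(10,60); st('grip')
bot.line_to([468.5,309.8,105],150); st('lift')
bot.line_to(P(0,340,105),200,ori=down(A)); st()
bot.line_to(P(0,262,105),150); st()
bot.line_to(P(0,262,45),100); bot.pause(.2); st('low')
for n in("top","scene"):
    im=bot.camera(n); np.save(f"pics/{n}1.npy",im)
    if n=='scene': cv2.imwrite('pics/scene1.png',cv2.resize(im[100:300,120:387,::-1],(800,600),interpolation=cv2.INTER_CUBIC))
    else: cv2.imwrite('pics/top1.png',cv2.resize(im[130:250,180:400,::-1],(800,436),interpolation=cv2.INTER_CUBIC))
E
```

```text
pre t4.0 press xy -207.1 444.4 z 23.0 F [ 0.5 -0.1  0.2] w 88.0
grip t5.1 press xy -207.5 444.0 z 22.0 F [-0.5  0.   0.2] w 17.1
lift t5.8 press xy -208.1 443.2 z 104.1 F [-0.5 -0.5 -2.3] w 17.2
 t7.1 press xy -0.8 340.5 z 105.0 F [-0.4 -0.2 -2.9] w 17.6
 t7.8 press xy 0.3 262.1 z 105.4 F [ 1.  -0.3 -2.4] w 16.9
low t8.7 press xy 0.5 262.3 z 45.8 F [-0.1 -0.3 -1.8] w 17.4
```

View pics/scene1.png

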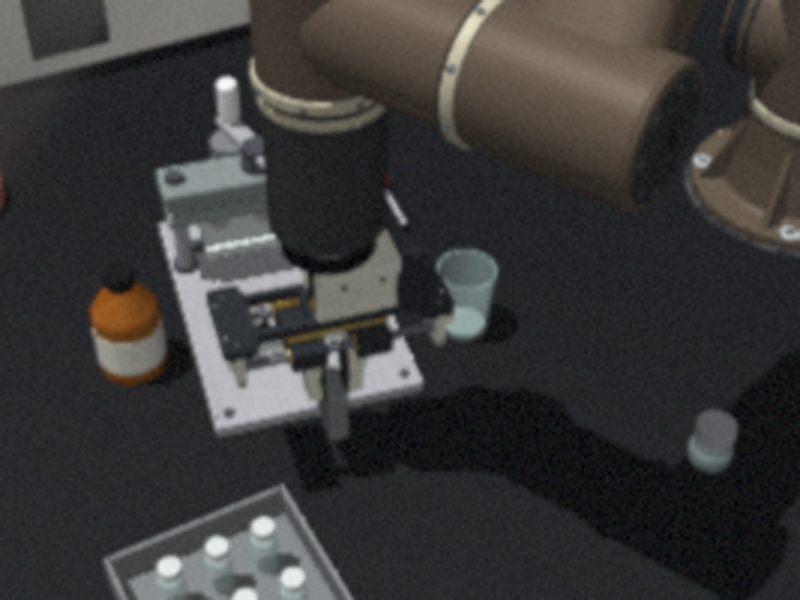

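View pics/top1.png

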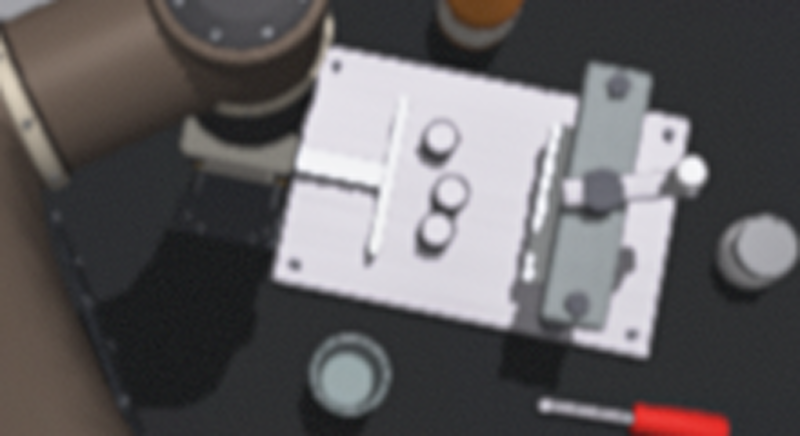

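Run:
```python
from h import *
for z in (39,37.5,36.5):
    bot.line_to(P(0,262,z),30); s=st('down')
    if s['contact_force'][2]>3: break
z=z+.3
bot.line_to(P(0,200,z),50); st('push'); bot.line_to(P(0,140,z),45); st('push')
for y in np.arange(137,124,-1.):
    bot.line_to(P(0,y,z),15); s=st(y)
    if s['contact_force'][:2]@uy>8: break
for n in("top","scene"):
    im=bot.camera(n); np.save(f"pics/{n}2.npy",im)
cv2.imwrite('pics/scene2.png',cv2.resize(im[100:250,140:340,::-1],(800,600),interpolation=cv2.INTER_CUBIC))
```

```text
down t9.2 press xy -0.2 261.8 z 38.6 F [-0.1 -0.2 -3.4] w 16.8
down t9.4 press xy -0.0 262.0 z 37.4 F [-0.7 -0.2 -2.8] w 16.9
down t9.7 press xy -0.1 262.0 z 36.4 F [-0.4 -0.7 -1.9] w 17.0
push t11.1 press xy -0.0 200.1 z 36.8 F [-1.2  0.6 -2.1] w 17.4
push t12.5 press xy -0.1 140.0 z 36.7 F [-0.  -0.4 -3.1] w 17.2
137.0 t12.9 press xy -0.0 136.9 z 36.8 F [ 0.3  0.1 -2.7] w 16.9
136.0 t13.1 press xy 0.0 135.9 z 36.8 F [ 0.3  0.6 -2.9] w 17.3
135.0 t13.4 press xy 0.0 134.9 z 36.8 F [-0.2 -0.3 -2.5] w 17.3
134.0 t13.6 press xy -0.0 133.9 z 36.8 F [-0.2  0.5 -3.2] w 17.5
133.0 t13.9 press xy -0.0 132.9 z 36.8 F [ 0.   1.4 -1.9] w 17.1
132.0 t14.1 press xy -0.0 131.9 z 36.8 F [ 1.4  0.5 -1.8] w 17.2
131.0 t14.4 press xy -0.0 130.9 z 36.8 F [-0.4  1.  -2.3] w 17.2
130.0 t14.6 press xy -0.0 129.9 z 36.8 F [ 0.5  0.2 -2.2] w 17.3
129.0 t14.9 press xy -0.0 128.9 z 36.8 F [-0.4  1.3 -2.2] w 17.1
128.0 t15.1 press xy -0.0 127.9 z 36.8 F [ 0.7  0.5 -2.7] w 17.5
127.0 t15.4 press xy -0.0 126.9 z 36.8 F [ 0.2  0.8 -2.8] w 16.9
126.0 t15.6 press xy 0.3 126.3 z 37.0 F [ 0.4  2.4 -2.4] w 16.9
125.0 t15.9 press xy 0.6 126.2 z 37.2 F [-0.4  6.9 -0.7] w 17.4
```

View pics/scene2.png

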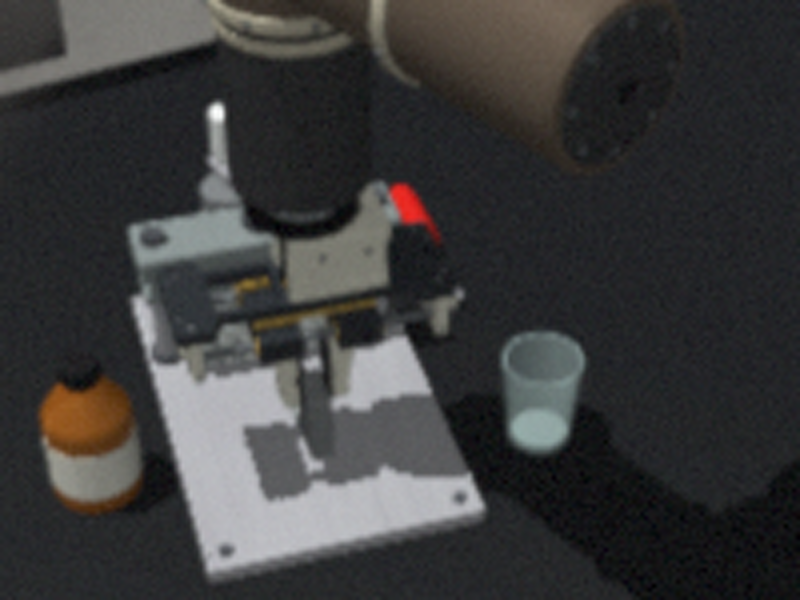

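Run:
```python
from h import *
bot.line_to(P(0,124,36.8),15); st('squeeze')
bot.line_to(P(0,150,36.8),40); bot.line_to(P(0,203,36.8),80); bot.line_to(P(0,203,36),15); st('back')
bot.move_gripper(50); st('open')
bot.line_to(P(0,203,120),150)
bot.line_to(P(14,-55,290),300); bot.pause(.3); st('hover')
im,c,V=wview(); np.save('pics/w2.npy',im); np.save('pics/w2V.npy',V)
cv2.imwrite('pics/w2.png',im[...,::-1])
im=bot.camera('scene'); np.save('pics/scene3.npy',im); cv2.imwrite('pics/scene3.png',cv2.resize(im[110:260,150:350,::-1],(800,600),interpolation=cv2.INTER_CUBIC))
```

```text
squeeze t16.2 press xy 1.1 126.0 z 37.5 F [1.  8.9 1. ] w 16.9
back t18.1 press xy 0.0 202.6 z 36.1 F [ 1.2  0.9 -2.8] w 17.2
open t18.9 press xy -0.0 203.0 z 36.0 F [ 0.  -0.7  0.5] w 49.8
hover t21.1 press xy 14.0 -54.2 z 289.6 F [ 0.8  0.7 -0.1] w 49.9
```

View pics/w2.png

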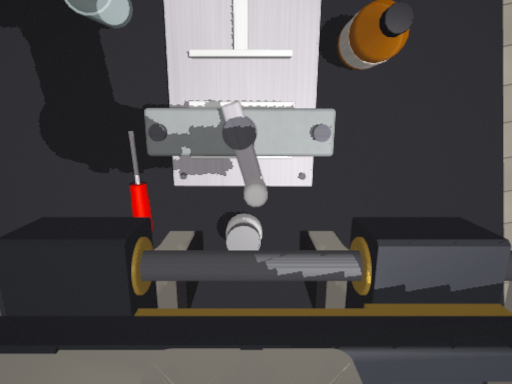

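View pics/scene3.png

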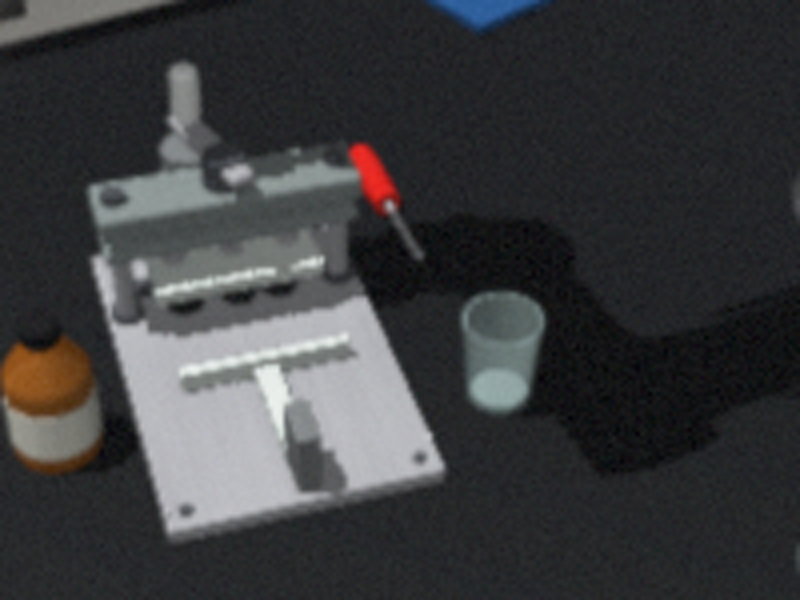

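Run:
```python
from h import *
im=np.load('pics/w2.npy'); V=np.load('pics/w2V.npy'); c=bot.get_calibration('wrist')
def pr(n,q,z):
    w=ray(c,q,z,V)[:,:2]-O; print(n,np.c_[w@ux,w@uy].round(1).tolist()); return w
pr('bolts',[(157,132),(321,132)],128)
pr('xhead',[(146,108),(334,108),(332,157),(146,157)],126)
pr('hub',[(239,133)],150); pr('knob',[(256,194)],195)
pr('deckfar',[(173,187),(313,187)],14); pr('bladeface',[(190,55),(292,55)],25)
from cv2 import HoughCircles
g=cv2.cvtColor(im,cv2.COLOR_RGB2GRAY)[170:215,230:285]
k=HoughCircles(g,cv2.HOUGH_GRADIENT,1,20,param1=80,param2=8,minRadius=8,maxRadius=15); print(k)
```

```text
bolts [[-83.6, -2.6], [86.7, -2.3]]
xhead [[-93.8, 21.4], [99.1, 21.7], [100.2, -28.4], [-97.7, -28.8]]
hub [[2.3, -2.6]]
knob [[18.5, -53.1]]
deckfar [[-98.4, -84.5], [103.5, -84.1]]
bladeface [[-64.2, 89.9], [66.2, 90.2]]
[[[26.5 23.5 13.2]]]
```

```bash
sed -i 's/^O=np.array(.*\]); A=/O=np.array([587.2,-165.6]); A=/' h.py
cat >> h.py <<'E'
O=O+1.7*ux-2.8*uy   # correction from the wrist view of the columns
def K(a,z=160): return P(55*np.cos(a),-55*np.sin(a),z)
def turn(a0,a1,v=70):
    n=int(np.ceil((a1-a0)/.28)); fm=0
    for a in np.linspace(a0,a1,n+1)[1:]:
        bot.line_to(K(a),v); f=bot.read_state()['contact_force']; fm=max(fm,np.linalg.norm(f))
        d=np.array([-np.sin(a)*ux-np.cos(a)*uy]).ravel(); print('a%.2f tang %.1f rad %.1f'%(a,f[:2]@d,f[:2]@(np.cos(a)*ux-np.sin(a)*uy)),end='; ')
        if np.linalg.norm(f)>30: print('STOP'); break
    s=st('end'); d=s['tcp_pos'][:2]-O; print('angle',np.arctan2(-(d@uy),d@ux)%(2*np.pi),'r',np.hypot(*d))
E
python3 - <<'E'
from h import *
a=1.25
bot.move_ptp(K(a,290),down(A-np.pi)); bot.line_to(K(a,225),200); bot.line_to(K(a,160),100); st('at')
bot.move_gripper(15,20); st('held')
turn(a,3.2)
im=bot.camera('top'); np.save('pics/top4.npy',im)
cv2.imwrite('pics/top4.png',cv2.resize(im[130:250,230:430,::-1],(800,480),interpolation=cv2.INTER_CUBIC))
E
```

```text
at t25.1 press xy 18.0 -52.3 z 160.9 F [ 0.  -0.3 -0.7] w 49.9
held t25.7 press xy 17.0 -52.2 z 160.1 F [-2.1  1.5  2.6] w 20.7
a1.53 tang 1.1 rad -1.7; a1.81 tang 3.1 rad -1.9; a2.09 tang 2.8 rad -1.5; a2.36 tang 2.0 rad -0.6; a2.64 tang 2.7 rad 1.2; a2.92 tang 1.2 rad 1.1; a3.20 tang 1.9 rad 1.4; end t28.2 press xy -54.9 3.5 z 160.0 F [-0.9  2.2  6.3] w 20.2
angle 3.204615209791945 r 54.99407804800632
```

View pics/top4.png

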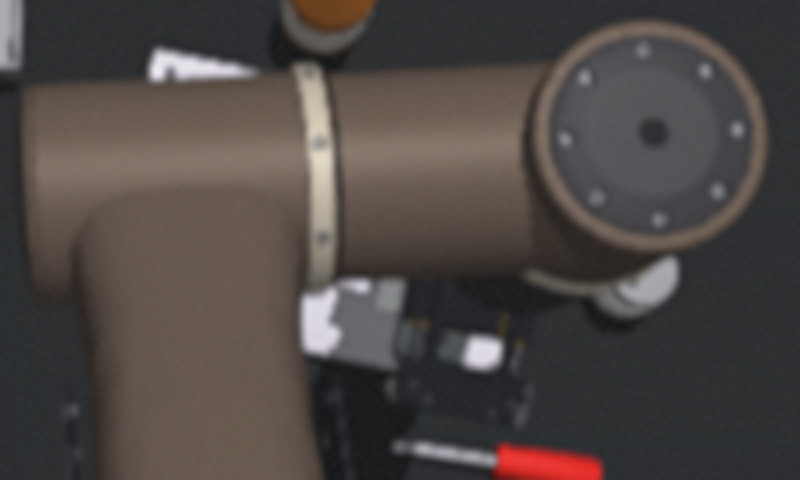

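Run:
```python
from h import *
turn(3.2,5.4)
s=bot.camera('scene'); np.save('pics/scene5.npy',s)
cv2.imwrite('pics/scene5.png',cv2.resize(s[90:240,150:350,::-1],(800,600),interpolation=cv2.INTER_CUBIC))
```

```text
a3.48 tang 0.3 rad 1.8; a3.75 tang 0.7 rad 3.2; a4.03 tang 1.4 rad 3.4; a4.30 tang 0.8 rad 1.8; a4.58 tang 0.9 rad 2.2; a4.85 tang 1.0 rad 1.3; a5.12 tang 1.9 rad 1.1; a5.40 tang 1.0 rad 1.3; end t31.2 press xy 35.7 42.1 z 160.1 F [1.6 0.1 4.9] w 20.5
angle 5.415372499871692 r 55.17822056248389
```

View pics/scene5.png

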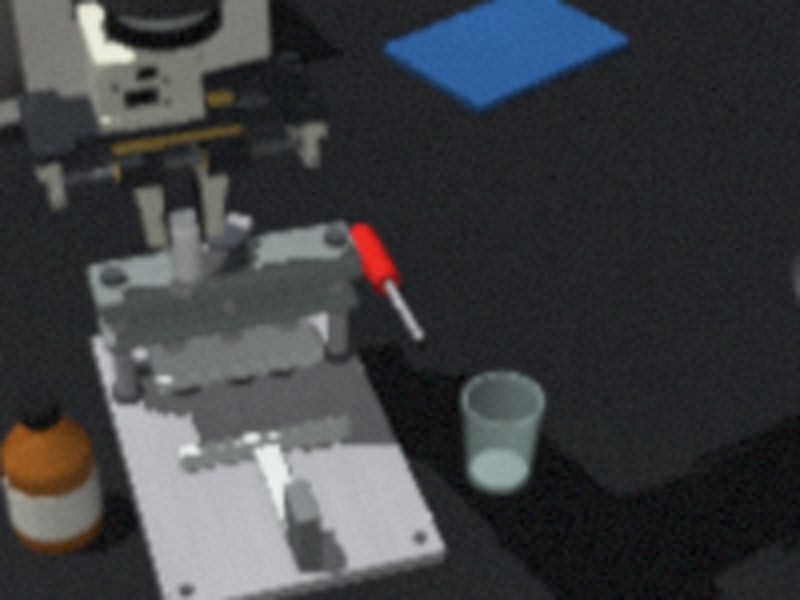

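Run:
```python
from h import *
turn(5.4,8.9); bot.pause(.3); st()
bot.move_gripper(45); st('open')
s=bot.read_state()['tcp_pos']; bot.line_to([s[0],s[1],290],150); bot.line_to(P(0,-55,290),200); bot.pause(.3); st()
im,c,V=wview(); np.save('pics/w6.npy',im); np.save('pics/w6V.npy',V)
sc=bot.camera('scene'); np.save('pics/scene6.npy',sc)
a=cv2.resize(sc[90:240,150:350,::-1],(480,360),interpolation=cv2.INTER_CUBIC); b=cv2.resize(im[...,::-1],(320,240)); b=np.vstack([b,np.zeros((120,320,3),np.uint8)])
cv2.imwrite('pics/f6.png',np.hstack([a,b]))
```

```text
a5.67 tang 2.5 rad 1.5; a5.94 tang 0.2 rad 0.9; a6.21 tang 0.1 rad 1.2; a6.48 tang 0.1 rad 0.0; a6.75 tang -0.1 rad -0.5; a7.02 tang -0.2 rad -0.4; a7.28 tang -1.1 rad -0.2; a7.55 tang -0.1 rad -1.9; a7.82 tang -0.7 rad -2.3; a8.09 tang 0.1 rad -2.6; a8.36 tang 0.2 rad -1.8; a8.63 tang 1.1 rad -1.7; a8.90 tang -0.1 rad -1.4; end t35.9 press xy -47.6 -27.6 z 160.1 F [1.3 0.3 6.8] w 20.4
angle 2.6160254592810652 r 54.98544363571658
 t36.2 press xy -47.6 -27.6 z 160.0 F [0.1 1.2 7. ] w 20.6
open t36.9 press xy -47.7 -27.6 z 159.9 F [-1.   0.3 -0.2] w 45.0
 t38.6 press xy -0.3 -54.7 z 290.4 F [0.1 0.1 0.3] w 44.9
```

View pics/f6.png

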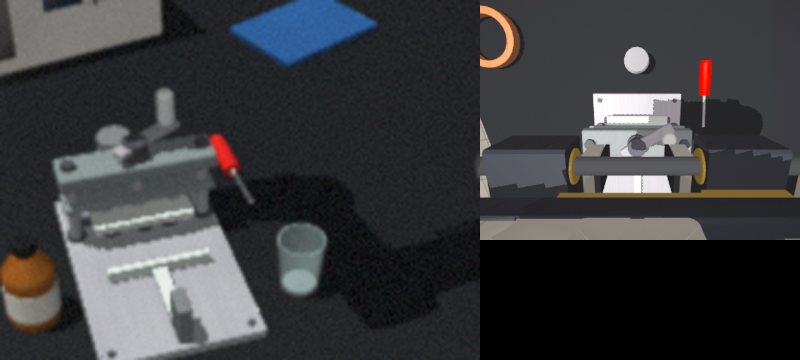

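Run:
```python
from h import *
V=np.load('pics/w6V.npy'); c=bot.get_calibration('wrist')
for q,z in (((301,222),195),((251,235),150)):
    w=ray(c,q,z,V)[0,:2]-O; print(w@ux,w@uy,2*np.pi+np.arctan2(-(w@uy),w@ux))
bot.close_job()
```

```text
-45.03174737490817 -31.640003101260458 8.81229879219369
-0.16221731762444536 -2.6789442826452534 7.914460491295652
the job is handed in; nothing more can be done
```

I handed the job in at about 39 s of the 64 s. The pucks were clamped under the foot, and the straightedge was lying flat and released behind them. There is no verdict from the system, so what follows is what I measured.

- **Straightedge:** I took the smaller T (130 mm blade; the other measured about 170 mm). With it I pushed the three pucks to the stop bar until the push force rose to about 9 N. I then drew it back about 77 mm, set it flat on the deck and let go. The blade face measured about 93 mm from the screw axis.
- **Crank:** I turned the knob from 1.25 rad to a commanded 8.90 rad, which is contact at 5.76 rad plus half a turn.

**Checks**
- **Pucks:** After the push, the scene picture showed all three in a row and upright under the foot. They are mostly hidden now that the foot is down.
- **Crank angle:** The arm's own position gave 8.90 rad, and the last wrist picture gave about 8.81 rad. They differ by 0.09 rad, within the allowed ±1.05 rad. The implied foot travel is about 6 mm; the foot joint itself could not be read.
- **Bystanders:** The bottle, beaker and screwdriver looked unmoved in the last pictures. I did not re-measure any of the six.

**Disagreements**
- **Press position:** My first estimate was about 3 mm off. The blade met the pucks 2 to 3 mm later than expected, so I corrected it from a wrist view before cranking.
- **Crank force:** I saw no clear rise in crank force at contact, so contact rests on the given 5.76 rad. The pictures show the foot coming down onto the pucks.
- **Vertical force:** 5 to 7 N was on the tool while it held the knob, and it went to zero on release.

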